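Line up the toppings by height on the serving board

ROBOT

A 6-joint arm with a two-finger parallel gripper is mounted at the origin on a cart in front of the work surface, level with it; the furniture and walls round the work are solid. World frame = base frame: x ahead of the robot, y to its left, z up, the work surface at z = 0. Lengths are in m, angles in degrees, forces in N, time in s.
With the tool pointing down it reaches from about 0.375 to 0.9 m from the base axis. Payload 3.1 kg.
Tool frame: the origin (TCP) lies on the centre line of the jaws, within the pads' length; the fingertips stand 22 mm ahead of it and the grasp point (between the pads) lies 3 mm ahead of it; z points along the fingers, y is the line along which they close (so a half turn about z gives the same grasp; the last joint's range is limited). The gripper opens to 87 mm and grips with 3 to 60 N. Pads are 19 mm wide; open, the fingers measure 117 mm over their backs; the gripper's body (75 mm by 190 mm) begins 51 mm behind the grasp point.
Start: joints at [60.189, 30.224, 82.088, -0, 67.689, -10.227], TCP at [0.209, 0.589, 0.221] pointing down, gripper open.
Joint ranges: [-176.69, 176.69], [-43.24, 126.21], [12.49, 139.97], [-82, 262], [0, 151.66], [-163.58, 163.58]. Speed limits (degrees/s): [159.86, 159.86, 180, 180, 180, 180].

INTERFACE

Orientations are given as a 3x3 rotation matrix whose columns are the frame's x, y, z axes.
In Python, from rig import * gives the robot as it stands.
- The arm moves only by the shell command python3 -m jog 'ROWS'. ROWS is text: rows parted by semicolons, each of 7 numbers parted by spaces: the shift along the tool's x, y, z in mm, then the turn, a rotation vector about the tool's x, y, z in rad, then the finger opening in mm, from 0 to 87. In form: tx ty tz ax ay az fingers; .... A call has 1 to 12 rows; each row shifts and turns the commanded pose from where the row before left it, along the tool's axes as they then stand; what a row does not reach is not made up. A row lasts 1/8 s, in which the tool goes at most 62.5 mm and 10.7 degrees, less where a joint would pass 70% of its speed; a pose out of reach is approached as far as the arm can. A call with a gripper value outside its range is refused whole. The fingers move at their own pace and stop on an object; the grip force is fixed at half the most. Time passes only in rows, so rows that do not move let the fingers close. It gives the time, the measured TCP pose, the force, the opening and the grip force at its end, in the units of the state.
- read_state(): the state, without advancing time (a new reading comes with each control period).
- capture(name): name is "side" or "top" or "wrist"; returns a dict with "color" (400x640x3 uint8, red, green, blue), "camera_matrix" (3x3 intrinsics, pixels), "R" (3x3) and "t" (3): a world point X has camera coordinates R X + t. Camera axes: x right, y down, z forward; pixel columns grow to the right and rows downward; lengths in m; the calibration is good to about 2 mm. The wrist camera is an equidistant fisheye: a pixel r from the principal point sees the ray r / f radians off the axis. A picture is of the moment at which its call begins. There is no depth.
- hand_in(): hands the job in; it is judged then, once.
Trained networks look in the newest picture that a camera, given by its name, has taken for a name from the list of things; names that differ only in an ending like _2 or _b are one class to them, and where a whole thing is asked for, a point or a joint stands for the part that bears it (a point fixed in the world has none). Each returns a list of dicts, best first, with "conf" (0 to 1); they miss things now and then, are a little off and sometimes report something else, mostly with a low value. They report only what shows in the picture. A call takes as long as a camera call. They do not tell look-alikes from the thing itself.
- find_in(camera, target): "at" ([x, y, z] in m, in world coordinates, good to about 4 mm: the middle of the surface that is visible of it).
- trace(camera, target): "pixels" (400x640 bool, what is visible of it).
- place_of(camera, target): "at" ([x, y, z] in m, in world coordinates, good to about 4 mm: a listed point, or the origin of a listed thing).
The state is a dict: "time_s": time; "joint_positions": joint angles; "qvel": joint speeds; "tau": joint torques, N m; "position": TCP position; "tcp_rot": TCP orientation; "force": force on the tool from outside, world axes, zero at the start; "moment": the same for the moment, N m; "opening": opening from 0.0 (shut) to 1.0 (fully open); "grasp_force": force on a finger pad.
Only numpy, scipy, OpenCV 4.12 (cv2) and the standard library are available. Lean on these libraries where they do the work, as an engineer would, in place of code of your own. Each camera call takes 0.05 s, during which the arm holds its last target. There are 200 camera calls.

TASK

Set the spice jar, the square tin, the jar of sweets and the white pot, all standing on the trolley, out on the four cork discs of the serving board, one upright and centred on each, in order of height: the shortest on the disc next to the stack of plates, rising to the tallest next to the blue money box on the tray. Do not tip any of them over on the way, and let go of them all.

Things in the scene. Friction and masses are not known exactly. Their poses are not given: they have to be found in the camera images.
- spice_jar: slim clear glass jar with a mustard-yellow cap, the tallest: 96 mm high, 42 mm across (cap 41 mm, from 76 mm up). Stands loose and upright on the tray, 0.11 kg. Origin at the centre of its underside, z up.
- square_tin: white square tin with a wooden lid, second tallest: 85 mm high over the knob; body and lid 72 mm square, x and y along the sides, lid top 67 mm up. The round wooden knob on the centre of the lid is 20 mm across, from 67 to 85 mm up; the lid is fast, so the tin can be lifted by the knob. Stands loose on the tray, 0.25 kg. Origin at the centre of its underside, z up.
- sweet_jar: clear glass jar of coloured sweets with a wide black cap, third tallest: 75 mm high, 54 mm across (body 52 mm, cap 50 mm, from 64 mm up). Stands loose on the tray, 0.17 kg. Origin at the centre of its underside, z up.
- white_pot: plain white open stoneware pot, the shortest: 66 mm high, 68 mm across at its bulging body, its wall about 7 mm thick. Stands loose on the tray, 0.22 kg. Origin at the centre of its underside, z up.
- mark_a: one of four alike flat cork discs, 84 mm across, fixed in a row 95 mm apart on a low dark wooden board; which letter lies where in the row changes. Origin on its underside's centre, 12 mm above the tray; its top, where a thing stands, is 4 mm higher. x points across the row (away from the robot), y along it. The board has a 10 mm high lip on its far edge, 56 mm from the disc centres
- mark_b: one of four alike flat cork discs, 84 mm across, fixed in a row 95 mm apart on a low dark wooden board; which letter lies where in the row changes. Origin on its underside's centre, 12 mm above the tray; its top, where a thing stands, is 4 mm higher. x points across the row (away from the robot), y along it. The board has a 10 mm high lip on its far edge, 56 mm from the disc centres
- mark_c: one of four alike flat cork discs, 84 mm across, fixed in a row 95 mm apart on a low dark wooden board; which letter lies where in the row changes. Origin on its underside's centre, 12 mm above the tray; its top, where a thing stands, is 4 mm higher. x points across the row (away from the robot), y along it. The board has a 10 mm high lip on its far edge, 56 mm from the disc centres
- mark_d: one of four alike flat cork discs, 84 mm across, fixed in a row 95 mm apart on a low dark wooden board; which letter lies where in the row changes. Origin on its underside's centre, 12 mm above the tray; its top, where a thing stands, is 4 mm higher. x points across the row (away from the robot), y along it. The board has a 10 mm high lip on its far edge, 56 mm from the disc centres
- plates: stack of round white plates, 201 mm across, 52 mm high, fixed on the tray at one end of the row (which end changes), nearly in line with it: its centre lies about 165 mm from that of the nearest mark. Origin at the centre of its underside, z up.
- money_box: dark blue metal box, 169 mm (x) by 205 mm (y), 81 mm high, fixed on the tray at the other end of the row from the plates. Origin at the centre of its underside, z up.
Mind the look-alikes: they are no part of the job. What is shaped like the spice_jar but turquoise is not meant.

How it is judged:
By the outcome, as a careful person would: the job done as asked, in the order asked, and still so for the second after the job is handed in, with the robot touching nothing.
It also fails if it takes over 115 s, if anything falls off the work surface, if the arm or the gripper's body presses on something with over 40 N, if the wrist force passes 120 N, or if a joint passes its speed limit or range.

## Working session

There is one attempt and no reset: what is moved stays moved. The work goes in short steps, Python scripts to look and compute and a shell command to move; the robot and the scene stay as the last step left them, time stands still between calls to the robot, and variables do not carry over. Pictures are saved under pics/ and viewed, at most 14 in all, crops included, and the job is handed in when it is done.

```bash
mkdir -p pics; cat > h.py <<'E'
from rig import *
import numpy as np, cv2
np.set_printoptions(precision=4,suppress=True)
def save(c,n):
    d=capture(c); cv2.imwrite(f"pics/{n}.png",d["color"][...,::-1]); return d
E
python3 - <<'E'
from h import *
for c in ("top","side"):
    save(c,c+"0")
    for n in "spice_jar square_tin sweet_jar white_pot mark_a plates money_box".split():
        print(c,n,[(np.round(d["at"],4).tolist(),round(d["conf"],2)) for d in place_of(c,n)])
s=read_state(); print(s["position"],s["tcp_rot"],s["opening"],s["time_s"])
E
```

```text
top spice_jar [([0.4677, 0.1009, 0.0013], 0.8), ([0.3475, 0.1385, -0.0013], 0.66)]
top square_tin [([0.4125, -0.2886, -0.0017], 0.62)]
top sweet_jar [([0.4569, -0.1105, -0.0006], 0.92)]
top white_pot [([0.6116, 0.0377, 0.0104], 0.75), ([0.4208, 0.2779, 0.0008], 0.64)]
top mark_a [([0.6109, 0.0324, 0.0112], 0.93), ([0.618, 0.1281, 0.0147], 0.78), ([0.605, -0.0616, 0.0122], 0.69), ([0.6043, -0.1563, 0.012], 0.62)]
top plates [([0.6629, 0.2901, -0.0007], 0.87)]
top money_box [([0.6273, -0.315, 0.0009], 0.83)]
side spice_jar [([0.4673, 0.1014, -0.0029], 0.98), ([0.3513, 0.1334, 0.0006], 0.87)]
side square_tin [([0.4129, -0.2872, 0.0014], 0.79)]
side sweet_jar [([0.4627, -0.1056, -0.0024], 0.93)]
side white_pot [([0.419, 0.2811, -0.0017], 0.76)]
side mark_a [([0.6026, -0.0615, 0.0161], 0.88), ([0.6096, 0.0343, 0.0091], 0.79), ([0.5963, -0.1593, 0.0126], 0.65), ([0.4207, 0.281, 0.0005], 0.63), ([0.6143, 0.1256, 0.0136], 0.62), ([0.4172, -0.2869, 0.0037], 0.41)]
side plates [([0.6608, 0.2872, -0.0018], 0.9)]
side money_box [([0.6227, -0.3216, -0.0022], 0.63)]
[0.2094 0.5888 0.2206] [[-0.9422  0.3352  0.    ]
 [ 0.3352  0.9422  0.0001]
 [ 0.      0.0001 -1.    ]] 1.0018849169982926 0.8
```

View pics/top0.png

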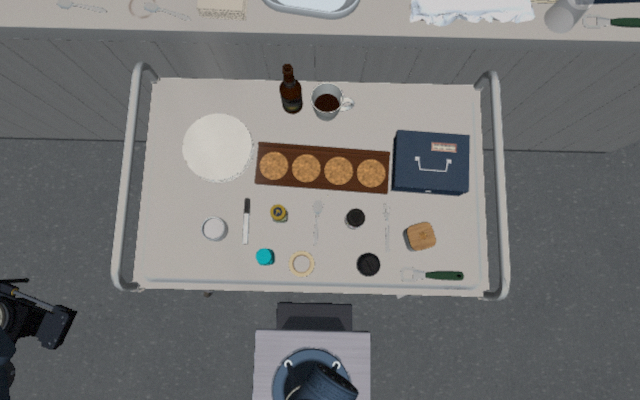

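View pics/side0.png

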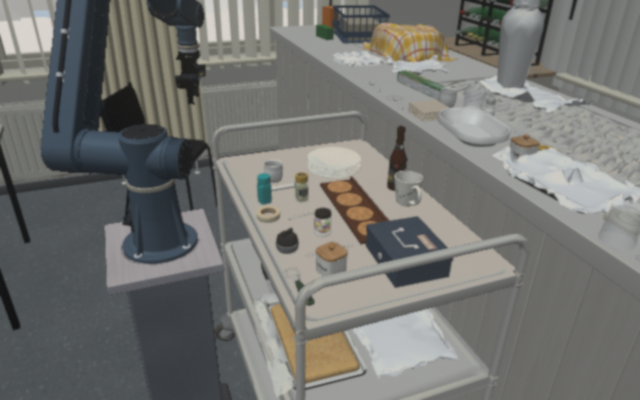

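The top view shows the tin at (421,236), the sweet jar at (356,218), the mustard-capped spice jar at (279,213), the pot at (214,229) and the turquoise look-alike at (265,257). The row runs from the plates at left (273,166) to the money box at right (371,173). The side view agrees. So the order from the plates is pot, sweet jar, tin, spice jar.

First I'll rise, go over the pot and turn the jaws across the row.

```bash
python3 -m jog '0 0 -50 0 0 0 87;-38 -27.5 0 0 0 0 87;-38 -27.5 0 0 0 0 87;-38 -27.5 0 0 0 0 87;-38 -27.5 0 0 0 0 87;-38 -27.5 0 0 0 0 87;-38 -27.5 0 0 0 0 87;-38 -27.5 0 0 0 0 87;-38 -27.5 0 0 0 0 87'
python3 -m jog '0 0 0 0 0 0.1835 87;0 0 0 0 0 0.1835 87;0 0 0 0 0 0.1835 87;0 0 0 0 0 0.1835 87;0 0 0 0 0 0.1835 87;0 0 0 0 0 0.1835 87;0 0 0 0 0 0.1835 87;0 0 0 0 0 0 87'
cat >> h.py <<'E'
def see(cams,names):
    for c in cams:
        capture(c)
        for n in names.split():
            print(c,n,[(np.round(d["at"],4).tolist(),round(d["conf"],2)) for d in place_of(c,n)])
def goto(x,y,z):  # shift in tool axes, mm, from present TCP
    s=read_state(); R=np.array(s["tcp_rot"]); p=np.array(s["position"])
    print("shift mm",R.T@(np.array([x,y,z])-p)*1e3, "pos",p)
E
python3 - <<'E'
from h import *
s=read_state(); print(s["position"],s["tcp_rot"],s["joint_positions"])
save("wrist","w0"); see(["wrist"],"white_pot mark_a spice_jar sweet_jar square_tin plates")
E
```

```text
time_s: 1.92
position: [0.423, 0.2784, 0.2708]
tcp_rot: [[-0.942, 0.335, 0.001], [0.335, 0.942, 0.0], [-0.001, 0.001, -1.0]]
force: [-0.3, 0.3, 0.8]
opening: 1.0
grasp_force: 0.0
time_s: 2.92
position: [0.4221, 0.2797, 0.2707]
tcp_rot: [[0.053, 0.999, 0.0], [0.999, -0.053, 0.0], [0.0, 0.0, -1.0]]
force: [-0.9, 0.7, 0.4]
opening: 1.001
grasp_force: 0.0
[0.4221 0.2797 0.2707] [[ 0.0533  0.9986  0.0002]
 [ 0.9986 -0.0533  0.    ]
 [ 0.0001  0.0002 -1.    ]] [20.8626 17.5154 95.2531 -0.0024 67.2186 23.9186]
wrist white_pot [([0.4232, 0.2793, -0.0007], 0.8)]
wrist mark_a [([0.6125, 0.1292, 0.0093], 0.83), ([0.5999, -0.1566, 0.0111], 0.61)]
wrist spice_jar [([0.4618, 0.1014, -0.0011], 0.68), ([0.3438, 0.1336, -0.0029], 0.6)]
wrist sweet_jar [([0.5956, -0.1568, 0.0114], 0.47)]
wrist square_tin [([0.5973, -0.1554, 0.0135], 0.15)]
wrist plates []
```

View pics/w0.png

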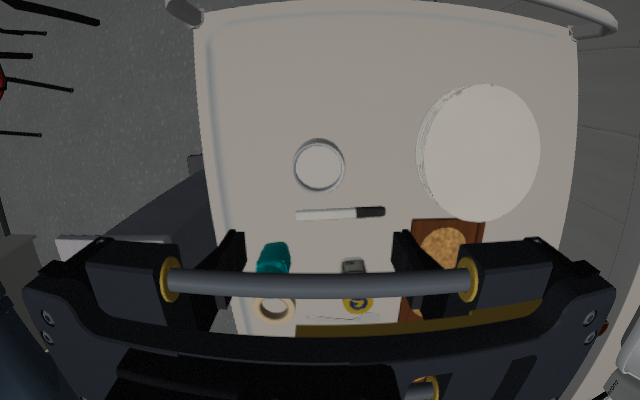

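The wrist picture shows the pot's rim at (319,167), clear of the marker and with space on both jaw sides. I'll check its position from those pixels with my own code.

```bash
cat >> h.py <<'E'
def ray(d,u,v,z,fish=True):
    K=np.array(d["camera_matrix"]);R=np.array(d["R"]);t=np.array(d["t"])
    a=np.array([(u-K[0,2])/K[0,0],(v-K[1,2])/K[1,1]])
    r=np.hypot(*a)
    q=np.r_[a*(np.sin(r)/r),np.cos(r)] if fish else np.r_[a,1]
    c=-R.T@t; w=R.T@q
    return c+w*(z-c[2])/w[2]
def proj(d,X,fish=True):
    K=np.array(d["camera_matrix"]);c=np.array(d["R"])@np.array(X)+np.array(d["t"])
    r=np.hypot(*c[:2]); s=np.arctan2(r,c[2])/r if fish else 1/c[2]
    return K[:2,:2]@(c[:2]*s)+K[:2,2]
def top_of(cam,n,z):  # centroid of the traced mask at height z
    d=capture(cam)
    for o in trace(cam,n):
        v,u=np.nonzero(o["pixels"]); print(cam,n,round(o["conf"],2),"px",u.mean(),v.mean(),u.min(),u.max(),v.min(),v.max(),"at z",z,ray(d,(u.min()+u.max())/2,(v.min()+v.max())/2,z,cam=="wrist"))
E
python3 - <<'E'
from h import *
d=capture("wrist")
print(ray(d,319,167,.066), proj(d,[.421,.2795,.066]))
top_of("top","white_pot",.05)
d=capture("top"); print(ray(d,214,229,.05,False))
for p in ((273,166),(306,168),(338,170.5),(371,173)): print(ray(d,*p,.016,False))
goto(.4215,.2795,.036)
E
```

```text
[0.4223 0.2836 0.066 ] [318.1452 170.3091]
top white_pot 0.83 px 213.76654411764707 228.93933823529412 201 227 217 241 at z 0.05 [0.4212 0.2796 0.05  ]
[0.4212 0.2796 0.05  ]
[0.6137 0.1281 0.016 ]
[0.61   0.0314 0.016 ]
[ 0.6048 -0.0622  0.016 ]
[ 0.5996 -0.1586  0.016 ]
shift mm [ -0.2073  -0.591  234.5391] pos [0.4221 0.2797 0.2705]
```

Pot confirmed at about (0.4215, 0.2795). Going down, gripping and lifting.

```bash
python3 -m jog '0 0 50 0 0 0 87;0 0 50 0 0 0 87;0 0 50 0 0 0 87;0 0 50 0 0 0 87;0 0 20 0 0 0 87;0 0 14 0 0 0 87;0 0 0 0 0 0 40;0 0 0 0 0 0 40;0 0 0 0 0 0 40;0 0 0 0 0 0 40;0 0 0 0 0 0 40;0 0 0 0 0 0 40'
python3 -m jog '0 0 -15 0 0 0 40;0 0 -35 0 0 0 40;0 0 -50 0 0 0 40;0 0 -40 0 0 0 40;0 0 0 0 0 0 40'
python3 - <<'E'
from h import *
save("side","s1"); goto(.614,.1275,.056)
see(["side","wrist"],"white_pot mark_a")
E
```

```text
time_s: 5.03
position: [0.4227, 0.2799, 0.0375]
tcp_rot: [[0.055, 0.998, 0.002], [0.998, -0.055, 0.001], [0.001, 0.002, -1.0]]
force: [-0.2, 0.9, 6.1]
opening: 0.761
grasp_force: 30.0
time_s: 5.65
position: [0.4242, 0.2805, 0.1802]
tcp_rot: [[0.055, 0.998, 0.008], [0.998, -0.055, 0.003], [0.003, 0.008, -1.0]]
force: [0.8, -0.8, -1.7]
opening: 0.757
grasp_force: 30.0
shift mm [-141.7098  199.1361  122.5881] pos [0.4226 0.2799 0.1781]
side white_pot [([0.4222, 0.2815, 0.1397], 0.76)]
side mark_a [([0.6122, 0.0326, 0.0114], 0.72), ([0.599, -0.1556, 0.0145], 0.68), ([0.6159, 0.1252, 0.0109], 0.55), ([0.6019, -0.0622, 0.0139], 0.54)]
wrist white_pot [([0.4228, 0.2771, 0.1369], 0.91)]
wrist mark_a []
```

```bash
python3 -m jog '-15 20 0 0 0 0 40;-28 40 0 0 0 0 40;-32 45 0 0 0 0 40;-32 45 0 0 0 0 40;-25 35 0 0 0 0 40;-10 14 0 0 0 0 40;0 0 40 0 0 0 40;0 0 40 0 0 0 40;0 0 25 0 0 0 40;0 0 0 0 0 0 40'
python3 - <<'E'
from h import *
goto(.614,.1275,.0545)
save("wrist","w1");d=save("side","s2");see(["side","wrist"],"white_pot mark_a")
E
```

```text
time_s: 7.25
position: [0.6095, 0.1275, 0.0686]
tcp_rot: [[0.055, 0.998, -0.008], [0.999, -0.055, 0.0], [-0.0, -0.008, -1.0]]
force: [-0.6, -0.2, -1.5]
opening: 0.757
grasp_force: 30.0
shift mm [ 0.2187  4.5596 14.1009] pos [0.6095 0.1275 0.0686]
side white_pot [([0.6103, 0.1279, 0.0343], 0.77)]
side mark_a [([0.6119, 0.1302, 0.0159], 0.71), ([0.5996, -0.0623, 0.0137], 0.67), ([0.5964, -0.1574, 0.0142], 0.66), ([0.6131, 0.0361, 0.0135], 0.57)]
wrist white_pot [([0.6167, 0.1257, 0.0337], 0.67)]
wrist mark_a [([0.6121, 0.0317, 0.0098], 0.76)]
```

View pics/w1.png

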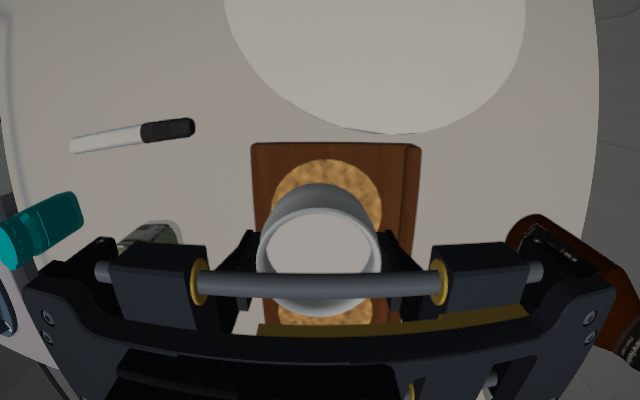

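The wrist picture shows the pot at (320,265) held over the first disc, whose far edge lies at (327,159). I'll use that edge to check the centre.

```bash
python3 - <<'E'
from h import *
d=capture("wrist")
im=cv2.cvtColor(d["color"],cv2.COLOR_RGB2HSV)
c=d["color"].astype(int)
m=(c[...,0]>150)&(c[...,0]-c[...,2]>60)
m[:150]=0;m[240:]=0;m[:,:260]=0;m[:,395:]=0
pts=[]
for u in range(285,370,4):
    v=np.nonzero(m[:,u])[0]
    if len(v): pts.append(ray(d,u,v[0]-.5,.016)[:2])
for v in range(175,200,3):
    u=np.nonzero(m[v])[0]
    if len(u): pts+= [ray(d,u[0]-.5,v,.016)[:2], ray(d,u[-1]+.5,v,.016)[:2]]
pts=np.array(pts)
from scipy.optimize import least_squares
r=least_squares(lambda q:np.hypot(*(pts-q).T)-.042,[.614,.127],loss="soft_l1",f_scale=.001)
print(len(pts),r.x,np.abs(r.fun).mean())
goto(*r.x,.0545)
E
```

```text
38 [0.6142 0.1246] 0.0028252441028500147
shift mm [-2.2806  0.9046 18.0186] pos [0.6134 0.1269 0.0725]
```

```bash
python3 -m jog '0 0 0 0 0 0 40;0 0 0 0 0 0 40'; python3 - <<'E'
from h import *
for i in range(3): capture("top"); s=read_state(); print(s["position"],s["time_s"],s["qvel"],s["opening"],s["tcp_rot"][2])
E
```

```text
time_s: 7.95
position: [0.613, 0.1268, 0.0717]
tcp_rot: [[0.056, 0.998, 0.0], [0.998, -0.056, -0.0], [-0.0, 0.0, -1.0]]
force: [0.5, 0.7, -0.9]
opening: 0.759
grasp_force: 30.0
[0.613  0.1268 0.0716] 8.0 [ 0.0322  0.1205 -0.016   0.0048 -0.0983 -0.0629] 0.7583612072618015 [ 0.      0.0001 -1.    ]
[0.6129 0.1268 0.0716] 8.05 [-0.066   0.0699 -0.0775  0.007   0.0229 -0.0364] 0.7563363122079094 [ 0. -0. -1.]
[0.6129 0.1268 0.0715] 8.1 [ 0.1182  0.0914  0.0674 -0.091   0.0437  0.065 ] 0.7611864030287642 [-0.     -0.0001 -1.    ]
```

```bash
python3 -m jog '0 1 10 0 0 0 40;0 0 4 0 0 0 40;0 0 0 0 0 0 40;0 0 2 0 0 0 40;0 0 1 0 0 0 40;0 0 0 0 0 0 40;0 0 0 0 0 0 40'
```

```text
time_s: 8.98
position: [0.614, 0.1268, 0.0547]
tcp_rot: [[0.055, 0.998, 0.0], [0.998, -0.055, -0.0], [0.0, 0.0, -1.0]]
force: [0.7, 1.4, -1.3]
opening: 0.761
grasp_force: 30.0
```

```bash
python3 -m jog '0 0 1 0 0 0 40;0 0 0.5 0 0 0 40;0 0 0 0 0 0 40;0 0 0 0 0 0 40'
```

```text
time_s: 9.48
position: [0.6141, 0.1267, 0.0536]
tcp_rot: [[0.055, 0.998, 0.0], [0.998, -0.055, -0.0], [-0.0, 0.0, -1.0]]
force: [-2.5, -0.2, 6.2]
opening: 0.763
grasp_force: 30.0
```

```bash
python3 -m jog '0 0 0 0 0 0 87;0 0 0 0 0 0 87;0 0 0 0 0 0 87;0 0 -20 0 0 0 87;0 0 -60 0 0 0 87;0 0 -60 0 0 0 87;0 0 -30 0 0 0 87'
python3 -m jog '-40 -23 0 0 0 0 87;-50 -29 0 0 0 0 87;-51 -30 0 0 0 0 87;-51 -30 0 0 0 0 87;-51 -30 0 0 0 0 87;0 0 0 0 0 0 87;0 0 0 0 0 0 87'
python3 - <<'E'
from h import *
see(["top","wrist","side"],"white_pot sweet_jar")
save("wrist","w2")
top_of("wrist","sweet_jar",.04);top_of("top","sweet_jar",.04);
goto(.459,-.108,.043)
E
```

```text
time_s: 10.35
position: [0.6157, 0.127, 0.2268]
tcp_rot: [[0.055, 0.998, 0.006], [0.998, -0.055, 0.0], [0.001, 0.006, -1.0]]
force: [0.3, -0.0, -0.9]
opening: 1.0
grasp_force: 0.0
time_s: 11.22
position: [0.4591, -0.1079, 0.2231]
tcp_rot: [[0.057, 0.998, 0.001], [0.998, -0.057, 0.0], [0.0, 0.001, -1.0]]
force: [0.1, 0.5, -0.0]
opening: 1.0
grasp_force: 0.0
top white_pot [([0.616, 0.1249, 0.0135], 0.71)]
top sweet_jar [([0.6303, -0.3179, -0.0026], 0.22)]
wrist white_pot []
wrist sweet_jar [([0.4607, -0.1107, 0.0002], 0.62)]
side white_pot [([0.6122, 0.1276, 0.0162], 0.71)]
side sweet_jar [([0.461, -0.1052, -0.0037], 0.86)]
wrist sweet_jar 0.89 px 318.77196935556555 176.87291572780532 295 342 149 205 at z 0.04 [ 0.458  -0.1108  0.04  ]
shift mm [ -0.0646   0.3168 180.047 ] pos [ 0.4587 -0.1079  0.223 ]
```

View pics/w2.png

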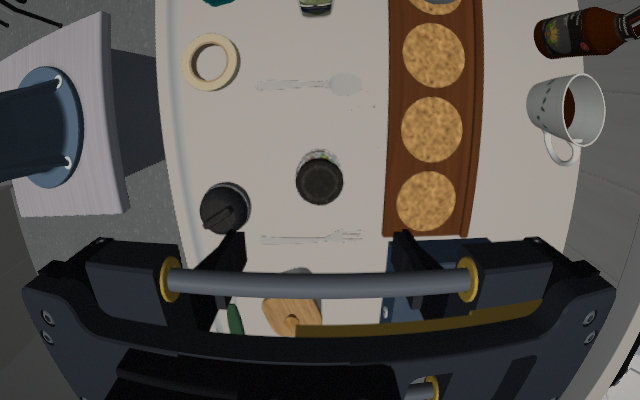

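The picture shows the jar's black cap at (320,182) with a fork to one side and a dark lidded object at (225,208). The free discs are at (433,55), (432,129) and (426,201).

```bash
python3 - <<'E'
from h import *
d=capture("wrist")
print("cap",ray(d,320,182,.075), "thing",ray(d,225,208,.06))
c=d["color"].astype(int)
m=((c[...,0]>140)&(c[...,0]-c[...,2]>50)).astype(np.uint8); m[:,:380]=0;m[240:]=0;m[:,475:]=0
m=cv2.morphologyEx(m,cv2.MORPH_OPEN,np.ones((5,5)))
n,l,st,ce=cv2.connectedComponentsWithStats(m)
for i in range(1,n):
    if st[i,4]>500: print(st[i],ray(d,st[i,0]+st[i,2]/2-.5,st[i,1]+st[i,3]/2-.5,.016))
goto(.4585,-.109,.048)
E
```

```text
cap [ 0.4596 -0.108   0.075 ] thing [ 0.348  -0.1365  0.06  ]
[ 403   24   61   62 2694] [0.6064 0.0321 0.016 ]
[ 402   97   60   64 2918] [ 0.6019 -0.0613  0.016 ]
[ 398  172   57   57 2551] [ 0.5971 -0.155   0.016 ]
shift mm [ -1.0246  -0.1164 175.0611] pos [ 0.4587 -0.108   0.2231]
```

```bash
python3 - <<'E'
from h import *
d=capture("side")
for z in (0,.06,.09,.11): print(z,proj(d,[.348,-.1365,z],False))
im=d["color"][200:280,250:360,::-1]; cv2.imwrite("pics/c1.png",cv2.resize(im,None,fx=6,fy=6))
E
```

```text
0 [289.6232 244.293 ]
0.06 [289.348  226.7551]
0.09 [289.2062 217.7181]
0.11 [289.11   211.5904]
```

View pics/c1.png

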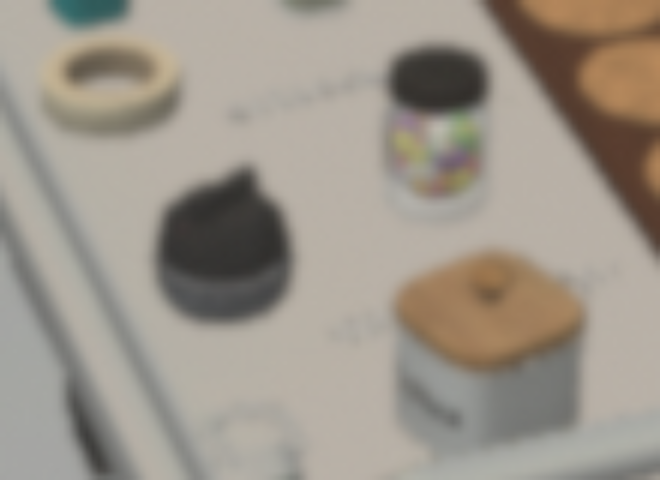

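The crop shows the dark object's top at side row 227, about 58 mm high, so the gripper body (95 mm up) clears it.

```bash
python3 -m jog '-1 0 50 0 0 0 87;0 0 50 0 0 0 87;0 0 45 0 0 0 87;0 0 20 0 0 0 87;0 0 10 0 0 0 87;0 0 0 0 0 0 87;0 0 0 0 0 0 30;0 0 0 0 0 0 30;0 0 0 0 0 0 30;0 0 0 0 0 0 30;0 0 0 0 0 0 30;0 0 0 0 0 0 30'
python3 -m jog '0 0 -15 0 0 0 30;0 0 -35 0 0 0 30;0 0 -50 0 0 0 30;0 0 0 0 0 0 30;0 0 0 0 0 0 30'
python3 - <<'E'
from h import *
see(["side","wrist","top"],"sweet_jar"); goto(.6085,.032,.064)
E
```

```text
time_s: 13.52
position: [0.459, -0.1091, 0.0482]
tcp_rot: [[0.056, 0.998, 0.001], [0.998, -0.056, -0.0], [-0.0, 0.001, -1.0]]
force: [0.2, -0.6, 1.8]
opening: 0.565
grasp_force: 29.3
time_s: 14.15
position: [0.4577, -0.1085, 0.1474]
tcp_rot: [[0.055, 0.998, -0.002], [0.998, -0.055, 0.001], [0.001, -0.002, -1.0]]
force: [-1.0, -0.7, -1.5]
opening: 0.567
grasp_force: 29.1
side sweet_jar [([0.4592, -0.1063, 0.0971], 0.81)]
wrist sweet_jar [([0.4574, -0.1092, 0.099], 0.83)]
top sweet_jar []
shift mm [148.7642 142.6783  82.777 ] pos [ 0.458  -0.1087  0.147 ]
```

```bash
python3 -m jog '20 19 0 0 0 0 30;36 35 0 0 0 0 30;38 37 0 0 0 0 30;36 34 0 0 0 0 30;18.5 17.5 0 0 0 0 30;0 0 40 0 0 0 30;0 0 25 0 0 0 30;0 0 5 0 0 0 30;0 0 0 0 0 0 30;0 0 0 0 0 0 30;0 0 0 0 0 0 30'
python3 - <<'E'
from h import *
save("wrist","w3");goto(.6085,.032,.064);see(["side","wrist"],"sweet_jar mark_a")
E
```

```text
time_s: 15.82
position: [0.6099, 0.0312, 0.0792]
tcp_rot: [[0.056, 0.998, 0.002], [0.998, -0.056, -0.0], [-0.0, 0.002, -1.0]]
force: [0.6, 0.7, -2.3]
opening: 0.571
grasp_force: 29.1
shift mm [ 0.6716 -1.3177 15.0812] pos [0.6097 0.0313 0.0791]
side sweet_jar [([0.6077, 0.0335, 0.0263], 0.8), ([0.614, 0.1306, 0.0139], 0.21)]
side mark_a [([0.6009, -0.0649, 0.0174], 0.86), ([0.6152, 0.129, 0.0123], 0.59), ([0.6115, 0.0365, 0.014], 0.55), ([0.598, -0.1559, 0.0121], 0.4)]
wrist sweet_jar []
wrist mark_a [([0.6052, -0.0615, 0.0088], 0.65)]
```

View pics/w3.png

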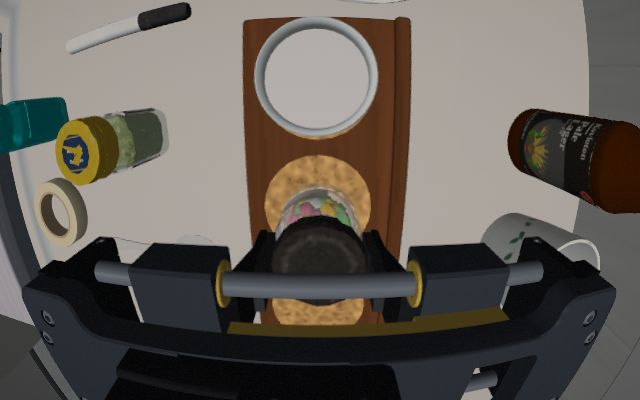

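The picture shows the pot standing centred at (317,77). The sweet jar at (318,255) is centred in x over the second disc, (318,190). Lowering it.

```bash
python3 -m jog '0.5 -0.7 9 0 0 0 30;0 0 3 0 0 0 30;0 0 0 0 0 0 30;0 0 2 0 0 0 30;0 0 0 0 0 0 30;0 0 1.3 0 0 0 30;0 0 0 0 0 0 30;0 0 0 0 0 0 30'
```

```text
time_s: 17.18
position: [0.6087, 0.0323, 0.0642]
tcp_rot: [[0.056, 0.998, 0.001], [0.998, -0.056, 0.0], [0.0, 0.001, -1.0]]
force: [-1.7, 1.5, 6.5]
opening: 0.571
grasp_force: 30.1
```

```bash
python3 -m jog '0 0 0 0 0 0 87;0 0 0 0 0 0 87;0 0 0 0 0 0 87;0 0 -20 0 0 0 87;0 0 -60 0 0 0 87;0 0 -60 0 0 0 87;0 0 -30 0 0 0 87'
python3 -m jog '-40 -22 0 0 0 0 87;-48 -26 0 0 0 0 87;-48 -26 0 0 0 0 87;-48 -26 0 0 0 0 87;-48 -26 0 0 0 0 87;-48 -26 0 0 0 0 87;-50 -26 0 0 0 0 87;0 0 0 0 0 0 87;0 0 0 0 0 0 87'
python3 - <<'E'
from h import *
see(["top","side"],"sweet_jar white_pot")
save("wrist","w4");see(["wrist"],"square_tin mark_a")
top_of("wrist","square_tin",.06)
goto(.413,-.288,.095)
E
```

```text
time_s: 18.05
position: [0.6101, 0.0316, 0.2364]
tcp_rot: [[0.056, 0.998, 0.006], [0.998, -0.056, -0.001], [-0.001, 0.006, -1.0]]
force: [-0.2, -0.1, -0.0]
opening: 1.0
grasp_force: 0.0
time_s: 19.18
position: [0.4122, -0.2874, 0.2325]
tcp_rot: [[0.057, 0.998, -0.0], [0.998, -0.057, 0.001], [0.001, -0.0, -1.0]]
force: [-0.1, 0.4, 0.8]
opening: 0.999
grasp_force: 0.0
top sweet_jar [([0.6084, 0.0321, 0.017], 0.62)]
top white_pot [([0.6145, 0.1218, 0.0157], 0.82)]
side sweet_jar [([0.6112, 0.0319, 0.0138], 0.5)]
side white_pot [([0.6118, 0.1279, 0.0154], 0.82)]
wrist square_tin [([0.413, -0.289, 0.0015], 0.82)]
wrist mark_a [([0.5981, -0.1598, 0.0125], 0.62)]
shift mm [ -0.4387   0.4429 137.7805] pos [ 0.4126 -0.2875  0.2328]
```

View pics/w4.png

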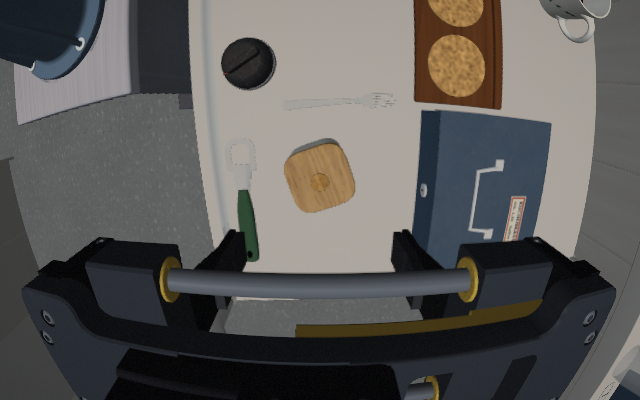

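The picture shows the tin with its knob at (320,182), turned about 15° from the jaw line, and the money box to the right.

```bash
python3 - <<'E'
from h import *
d=capture("wrist")
print("knob",ray(d,320,182,.083))
c=trace("wrist","square_tin")
print([o["conf"] for o in c])
hsv=cv2.cvtColor(d["color"],cv2.COLOR_RGB2HSV)
m=((hsv[...,1]>70)&(hsv[...,0]<25)).astype(np.uint8); m[:130]=0;m[220:]=0;m[:,:270]=0;m[:,370:]=0
cs=max(cv2.findContours(m,0,cv2.CHAIN_APPROX_NONE)[0],key=cv2.contourArea)
P=np.array([ray(d,*p[0],.067)[:2] for p in cs],np.float32)
r=cv2.minAreaRect(P*1000); print(r)
goto(.413,-.288,.0925)
E
```

```text
knob [ 0.4134 -0.2881  0.083 ]
[0.75]
((412.89404296875, -286.9107971191406), (70.1751480102539, 70.9359359741211), 16.322921752929688)
shift mm [ -0.3119   0.5556 140.2641] pos [ 0.4125 -0.2876  0.2328]
```

```bash
python3 -m jog '0 0.5 45 0 0 -0.171 60;0 0 45 0 0 -0.171 60;0 0 30 0 0 0 60;0 0 15 0 0 0 60;0 0 5 0 0 0 60;0 0 0 0 0 0 60;0 0 0 0 0 0 5;0 0 0 0 0 0 5;0 0 0 0 0 0 5;0 0 0 0 0 0 5;0 0 0 0 0 0 5;0 0 0 0 0 0 5'
python3 -m jog '0 0 0 0 0 0 5;0 0 -10 0 0 0 5;0 0 -20 0 0 0 5;0 0 -40 0 0 0 5;0 0 -20 0 0 0 5;0 0 0 0 0 0 5;0 0 0 0 0 0 5'
python3 - <<'E'
from h import *
d=save("side","s5");see(["side","wrist"],"square_tin"); goto(.6035,-.062,.1085)
E
```

```text
time_s: 21.38
position: [0.4129, -0.2877, 0.0927]
tcp_rot: [[-0.283, 0.959, -0.0], [0.959, 0.283, 0.0], [0.0, -0.0, -1.0]]
force: [0.2, -0.7, -0.7]
opening: 0.107
grasp_force: 0.0
time_s: 22.25
position: [0.4125, -0.2872, 0.1824]
tcp_rot: [[-0.283, 0.959, -0.001], [0.959, 0.283, 0.001], [0.001, -0.0, -1.0]]
force: [-0.4, 0.1, -0.2]
opening: 0.058
grasp_force: 0.0
side square_tin [([0.4134, -0.2869, -0.0], 0.8), ([0.5968, -0.1556, 0.0117], 0.22)]
wrist square_tin [([0.4148, -0.2853, -0.0005], 0.7)]
shift mm [162.0855 246.8849  73.4677] pos [ 0.4126 -0.2873  0.1819]
```

The fingers shut without catching the knob. Looking at why.

```bash
python3 - <<'E'
from h import *
d=save("wrist","w5"); s=read_state(); p=np.array(s["position"]);R=np.array(s["tcp_rot"])
for z in (0,.022): print("tcp px",proj(d,p+R@[0,0,z]))
for z in (.067,.085): print(proj(d,[.4134,-.2881,z]))
E
```

```text
tcp px [319.4154 246.6392]
tcp px [319.321  231.5982]
[319.7285 192.3833]
[319.7925 198.1952]
```

View pics/w5.png

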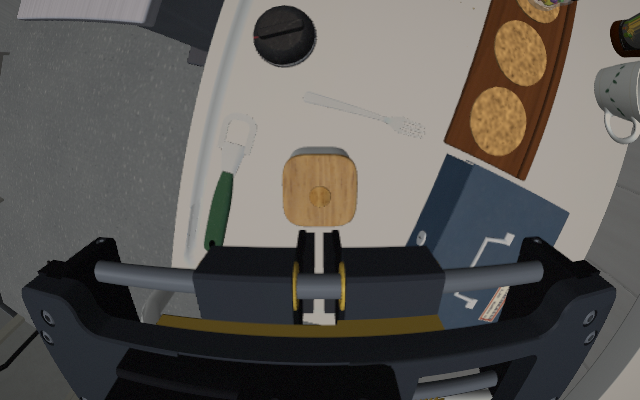

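The picture shows the tin undisturbed, square to the jaws and centred at (320,195). The fingertips are above it. Its 72 mm body fits the 87 mm opening, so I'll grip the body instead.

```bash
python3 -m jog '0 0 0 0 0 0 87;0 0 0 0 0 0 87;0 0 0 0 0 0 87;0 0 0 0 0 0 87;0 0 0 0 0 0 87;0 0 0 0 0 0 87;0 0 0 0 0 0 87;0 0 0 0 0 0 87;0 0 40 0 0 0 87;0 0 30 0 0 0 87;0 0 0 0 0 0 87;0 0 0 0 0 0 87'
python3 - <<'E'
from h import *
goto(.4133,-.288,.051); s=read_state(); print(s["force"],s["opening"])
E
```

```text
time_s: 24.05
position: [0.4134, -0.2882, 0.1135]
tcp_rot: [[-0.283, 0.959, 0.001], [0.959, 0.283, -0.001], [-0.001, 0.001, -1.0]]
force: [0.2, -0.3, -0.2]
opening: 1.0
grasp_force: 0.0
shift mm [ 0.3159 -0.0922 62.4794] pos [ 0.4134 -0.2882  0.1135]
[ 0.2153 -0.3498 -0.1769] 0.9996450151604804
```

```bash
python3 -m jog '0 0 20 0 0 0 87;0 0 10 0 0 0 87;0 0 10 0 0 0 87;0 0 0 0 0 0 87;0 0 0 0 0 0 87'
```

```text
time_s: 24.68
position: [0.4131, -0.2879, 0.0731]
tcp_rot: [[-0.283, 0.959, 0.0], [0.959, 0.283, -0.0], [-0.001, 0.0, -1.0]]
force: [0.2, -0.1, -0.3]
opening: 0.999
grasp_force: 0.0
```

No contact on the lid, so the fingers are straddling the body.

```bash
python3 -m jog '0 0 15 0 0 0 87;0 0 7 0 0 0 87;0 0 0 0 0 0 87;0 0 0 0 0 0 50;0 0 0 0 0 0 50;0 0 0 0 0 0 50;0 0 0 0 0 0 50;0 0 0 0 0 0 50'
python3 -m jog '0 0 -15 0 0 0 50;0 0 -35 0 0 0 50;0 0 -50 0 0 0 50;0 0 0 0 0 0 50;0 0 0 0 0 0 50'
python3 - <<'E'
from h import *
see(["side","wrist"],"square_tin"); goto(.6035,-.062,.069)
E
```

```text
time_s: 25.68
position: [0.4132, -0.2878, 0.051]
tcp_rot: [[-0.283, 0.959, 0.001], [0.959, 0.283, -0.0], [-0.0, 0.0, -1.0]]
force: [0.5, 1.0, 1.7]
opening: 0.791
grasp_force: 29.9
time_s: 26.3
position: [0.4122, -0.287, 0.1507]
tcp_rot: [[-0.283, 0.959, -0.001], [0.959, 0.283, 0.001], [0.001, -0.001, -1.0]]
force: [-0.6, 0.6, -2.1]
opening: 0.792
grasp_force: 29.9
side square_tin [([0.4112, -0.2888, 0.1017], 0.97)]
wrist square_tin [([0.4116, -0.2868, 0.1013], 0.68)]
shift mm [161.4001 247.2719  80.4983] pos [ 0.4121 -0.2869  0.1494]
```

```bash
python3 -m jog '17 26 0 0 0 0 50;32 49 0 0 0 0 50;34 52 0 0 0 0 50;34 52 0 0 0 0 50;29.4 45 0 0 0 0 50;15 23.3 0 0 0 0.16 50;0 0 0 0 0 0.182 50;0 0 40 0 0 0 50;0 0 25 0 0 0 50;0 0 0 0 0 0 50;0 0 0 0 0 0 50;0 0 0 0 0 0 50'
python3 - <<'E'
from h import *
goto(.6035,-.062,.069);see(["side","wrist"],"square_tin"); save("wrist","w6")
E
```

```text
time_s: 28.0
position: [0.6055, -0.0633, 0.0869]
tcp_rot: [[0.056, 0.998, 0.002], [0.998, -0.056, -0.001], [-0.001, 0.002, -1.0]]
force: [0.1, 0.5, -2.8]
opening: 0.791
grasp_force: 29.9
shift mm [ 1.203  -2.1243 17.8858] pos [ 0.6055 -0.0633  0.0869]
side square_tin [([0.6067, -0.0634, 0.0351], 0.89), ([0.6082, 0.0356, 0.0158], 0.48)]
wrist square_tin [([0.6035, -0.0657, 0.0365], 0.73)]
```

View pics/w6.png

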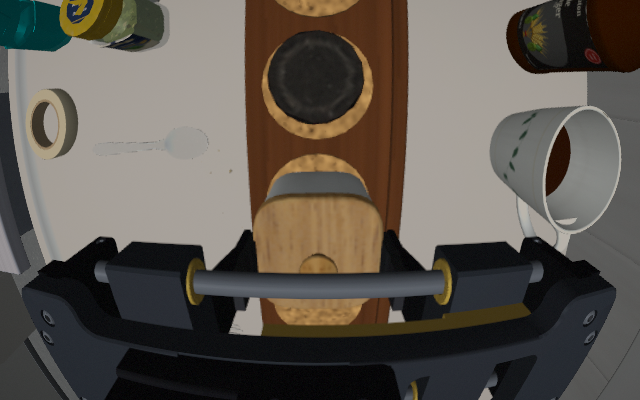

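The picture shows the sweet jar well on its disc at (317,80). The tin is square over the third disc, about 1–2 mm off its centre column at 317.

```bash
python3 -m jog '1.2 -1.5 12 0 0 0 50;0 0 3 0 0 0 50;0 0 0 0 0 0 50;0 0 1.5 0 0 0 50;0 0 0 0 0 0 50;0 0 1.5 0 0 0 50;0 0 0 0 0 0 50;0 0 0 0 0 0 50'
```

```text
time_s: 29.25
position: [0.6031, -0.0617, 0.0678]
tcp_rot: [[0.055, 0.998, -0.0], [0.998, -0.055, -0.0], [-0.0, -0.0, -1.0]]
force: [-0.5, -1.0, -2.6]
opening: 0.788
grasp_force: 29.9
```

```bash
python3 -m jog '0 0 1 0 0 0 50;0 0 0 0 0 0 50;0 0 0 0 0 0 50'
```

```text
time_s: 29.62
position: [0.6033, -0.0616, 0.0671]
tcp_rot: [[0.056, 0.998, 0.0], [0.998, -0.056, 0.0], [0.0, 0.0, -1.0]]
force: [-1.0, 0.5, 0.8]
opening: 0.787
grasp_force: 29.9
```

Touching (force turned positive). Releasing, then going to the spice jar.

```bash
python3 -m jog '0 0 0 0 0 0 87;0 0 0 0 0 0 87;0 0 0 0 0 0 87;0 0 -20 0 0 0 87;0 0 -60 0 0 0 87;0 0 -60 0 0 0 87;0 0 -30 0 0 0 87'
python3 -m jog '30 -29 0 0 0 0 87;42 -39 0 0 0 0 87;42 -40 0 0 0 0 87;41 -39 0 0 0 0 87;0 0 0 0 0 0 87;0 0 0 0 0 0 87'
python3 - <<'E'
from h import *
see(["top","side"],"square_tin sweet_jar white_pot spice_jar")
save("wrist","w7");see(["wrist"],"spice_jar")
goto(.466,.101,.06)
E
```

```text
time_s: 30.5
position: [0.6047, -0.0622, 0.2407]
tcp_rot: [[0.055, 0.998, 0.006], [0.998, -0.055, -0.002], [-0.001, 0.006, -1.0]]
force: [-0.2, -0.7, -0.2]
opening: 1.001
grasp_force: 0.0
time_s: 31.25
position: [0.4658, 0.1011, 0.2372]
tcp_rot: [[0.055, 0.998, 0.002], [0.999, -0.055, -0.001], [-0.0, 0.002, -1.0]]
force: [-0.5, -0.2, -0.2]
opening: 0.999
grasp_force: 0.0
top square_tin [([0.6046, -0.0626, 0.0114], 0.64)]
top sweet_jar [([0.6048, 0.0362, 0.0166], 0.59)]
top white_pot [([0.467, 0.1009, -0.0014], 0.75)]
top spice_jar [([0.4689, 0.1029, -0.0006], 0.44)]
side square_tin [([0.6035, -0.0625, 0.0188], 0.64)]
side sweet_jar [([0.6098, 0.0354, 0.0145], 0.51)]
side white_pot [([0.6119, 0.125, 0.0155], 0.65)]
side spice_jar [([0.3498, 0.133, -0.0016], 0.64)]
wrist spice_jar [([0.3478, 0.1343, -0.0032], 0.65), ([0.4651, 0.1031, -0.0014], 0.64)]
shift mm [ -0.0806   1.0707 176.7032] pos [0.465  0.1011 0.2367]
```

View pics/w7.png

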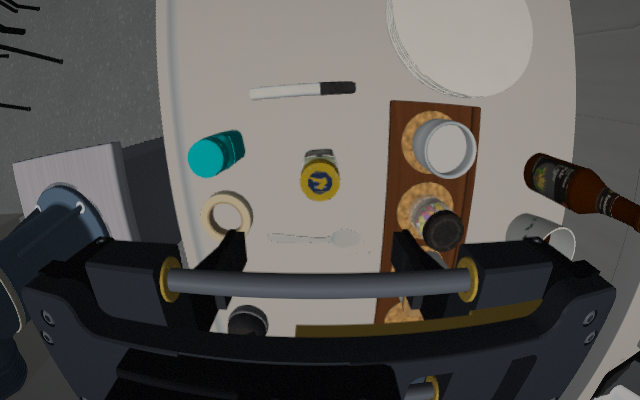

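The picture shows the mustard cap at (320,181), with the turquoise look-alike well left at (215,152). I'll grip at 58 mm so the body clears it.

```bash
python3 - <<'E'
from h import *
d=capture("wrist"); print(ray(d,320,181.5,.096), ray(d,215-14,158,.096))
goto(.4665,.1015,.061)
E
python3 -m jog '0 1 50 0 0 0 75;0 0 50 0 0 0 75;0 0 40 0 0 0 75;0 0 20 0 0 0 75;0 0 10 0 0 0 75;0 0 5 0 0 0 75;0 0 0 0 0 0 75'
```

```text
[0.4659 0.1035 0.096 ] [0.3428 0.1366 0.096 ]
shift mm [  0.4272   1.5542 175.7317] pos [0.4649 0.1012 0.2367]
time_s: 32.83
position: [0.4664, 0.1012, 0.0622]
tcp_rot: [[0.055, 0.998, 0.001], [0.998, -0.055, -0.0], [0.0, 0.001, -1.0]]
force: [0.3, 0.0, -0.4]
opening: 0.86
grasp_force: 0.0
```

```bash
python3 -m jog '1 0 1 0 0 0 75;0 0 0 0 0 0 75;0 0 0 0 0 0 20;0 0 0 0 0 0 20;0 0 0 0 0 0 20;0 0 0 0 0 0 20;0 0 0 0 0 0 20;0 0 0 0 0 0 20;0 0 0 0 0 0 20'
python3 -m jog '0 0 -15 0 0 0 20;0 0 -35 0 0 0 20;0 0 -60 0 0 0 20;0 0 -60 0 0 0 20;0 0 0 0 0 0 20;0 0 0 0 0 0 20'
python3 - <<'E'
from h import *
see(["side","wrist"],"spice_jar"); goto(.599,-.1567,.077)
E
```

```text
time_s: 33.95
position: [0.466, 0.1021, 0.0607]
tcp_rot: [[0.055, 0.998, 0.0], [0.998, -0.055, -0.0], [-0.0, 0.0, -1.0]]
force: [0.8, -0.1, -1.3]
opening: 0.47
grasp_force: 30.0
time_s: 34.7
position: [0.4649, 0.1022, 0.2301]
tcp_rot: [[0.055, 0.998, -0.002], [0.998, -0.055, -0.0], [-0.0, -0.002, -1.0]]
force: [0.3, 0.1, -2.9]
opening: 0.469
grasp_force: 30.0
side spice_jar [([0.3497, 0.1341, -0.0004], 0.85), ([0.4659, 0.1035, 0.1721], 0.82), ([0.5961, -0.1554, 0.016], 0.42)]
wrist spice_jar [([0.3482, 0.1336, -0.0037], 0.81), ([0.4642, 0.102, 0.1669], 0.7)]
shift mm [-250.9421  149.1125  151.3448] pos [0.4647 0.1021 0.229 ]
```

```bash
python3 -m jog '-22 13 0 0 0 0 20;-42 25 0 0 0 0 20;-48 28 0 0 0 0 20;-48 28 0 0 0 0 20;-48 28 0 0 0 0 20;-30 18 0 0 0 0 20;-13 9 0 0 0 0 20;0 0 0 0 0 0 20;0 0 50 0 0 0 20;0 0 50 0 0 0 20;0 0 30 0 0 0 20'
python3 -m jog '0 0 5 0 0 0 20;0 0 0 0 0 0 20;0 0 0 0 0 0 20'
python3 - <<'E'
from h import *
goto(.599,-.1567,.077);see(["side","wrist"],"spice_jar"); save("wrist","w8")
E
```

```text
time_s: 36.28
position: [0.5982, -0.1536, 0.0982]
tcp_rot: [[0.054, 0.999, -0.005], [0.999, -0.054, 0.003], [0.003, -0.005, -1.0]]
force: [-1.1, -0.6, -1.3]
opening: 0.465
grasp_force: 30.0
time_s: 36.65
position: [0.602, -0.1568, 0.0976]
tcp_rot: [[0.055, 0.998, 0.003], [0.998, -0.055, -0.001], [-0.001, 0.003, -1.0]]
force: [-0.4, 0.5, -1.2]
opening: 0.469
grasp_force: 30.0
shift mm [-0.0901 -3.0679 20.6215] pos [ 0.602  -0.1568  0.0976]
side spice_jar [([0.5996, -0.1565, 0.0355], 0.67), ([0.3505, 0.1354, -0.0013], 0.66)]
wrist spice_jar [([0.6042, -0.1546, 0.0368], 0.85)]
```

View pics/w8.png

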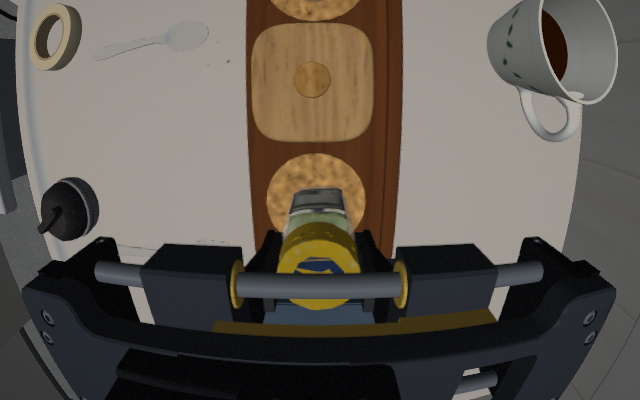

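The picture shows the tin square on its disc at (312,80). The spice jar at (318,250) is about 2 mm too far out over the last disc, whose centre column is 316.

```bash
python3 -m jog '0 -2.3 14 0 0 0 20;0 0 4 0 0 0 20;0 0 0 0 0 0 20;0 0 1.5 0 0 0 20;0 0 0 0 0 0 20;0 0 1 0 0 0 20;0 0 0 0 0 0 20;0 0 0 0 0 0 20'
```

```text
time_s: 37.9
position: [0.5985, -0.1566, 0.0767]
tcp_rot: [[0.055, 0.998, 0.0], [0.998, -0.055, -0.0], [-0.0, 0.0, -1.0]]
force: [-2.1, 1.3, 10.6]
opening: 0.47
grasp_force: 30.0
```

Contact. Releasing slowly, clearing the view and checking.

```bash
python3 -m jog '0 0 -0.5 0 0 0 20;0 0 0 0 0 0 87;0 0 0 0 0 0 87;0 0 0 0 0 0 87;0 0 0 0 0 0 87;0 0 -20 0 0 0 87;0 0 -60 0 0 0 87;0 0 -60 0 0 0 87;0 0 -20 0 0 0 87'
python3 -m jog '0 -40 0 0 0 0 87;20 -50 0 0 0 0 87;30 -50 0 0 0 0 87;0 -40 0 0 0 0 87;0 0 0 0 0 0 87;0 0 0 0 0 0 87'
python3 - <<'E'
from h import *
see(["top","side","wrist"],"square_tin sweet_jar white_pot spice_jar mark_a")
a=save("wrist","w9")["color"]; b=capture("side")["color"][150:270,270:430]
b=cv2.resize(b,None,fx=4,fy=4)[:, :]; a=a[:, :]
print(b.shape); cv2.imwrite("pics/c9.png",b[...,::-1])
E
```

```text
time_s: 39.02
position: [0.6007, -0.1575, 0.2404]
tcp_rot: [[0.055, 0.998, 0.007], [0.998, -0.055, -0.003], [-0.003, 0.008, -1.0]]
force: [-0.3, -0.5, -0.3]
opening: 0.999
grasp_force: 0.0
time_s: 39.78
position: [0.4228, -0.0973, 0.2362]
tcp_rot: [[0.056, 0.998, 0.002], [0.998, -0.056, -0.001], [-0.001, 0.002, -1.0]]
force: [-0.0, -0.1, -0.6]
opening: 0.999
grasp_force: 0.0
top square_tin [([0.6043, -0.0645, 0.0162], 0.84)]
top sweet_jar [([0.6077, 0.032, 0.0183], 0.67)]
top white_pot [([0.6128, 0.1241, 0.0158], 0.8)]
top spice_jar [([0.3438, 0.137, -0.0017], 0.69), ([0.6003, -0.154, 0.0152], 0.59)]
top mark_a [([0.6162, 0.1282, 0.0131], 0.75), ([0.6118, 0.0329, 0.012], 0.5), ([0.6027, -0.1573, 0.0126], 0.44), ([0.6041, -0.0616, 0.0117], 0.4), ([0.5999, -0.1581, 0.0143], 0.17)]
side square_tin [([0.603, -0.0641, 0.0138], 0.79)]
side sweet_jar [([0.6083, 0.0353, 0.0152], 0.88)]
side white_pot [([0.6123, 0.1272, 0.0141], 0.77)]
side spice_jar [([0.597, -0.1568, 0.0181], 0.75), ([0.3502, 0.1345, -0.0013], 0.57)]
side mark_a [([0.5963, -0.1565, 0.0107], 0.58), ([0.6021, -0.0641, 0.0143], 0.5), ([0.6102, 0.0347, 0.0118], 0.42), ([0.6128, 0.1291, 0.0163], 0.4)]
wrist square_tin [([0.6032, -0.0638, 0.0196], 0.83)]
wrist sweet_jar [([0.6088, 0.0301, 0.0175], 0.96)]
wrist white_pot []
wrist spice_jar [([0.5982, -0.1568, 0.0163], 0.95)]
wrist mark_a [([0.597, -0.1564, 0.0125], 0.94), ([0.6094, 0.0312, 0.0116], 0.74)]
(480, 640, 3)
```

View pics/w9.png

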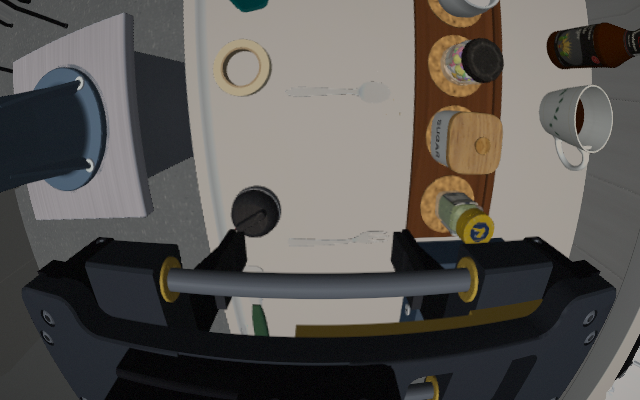

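View pics/c9.png

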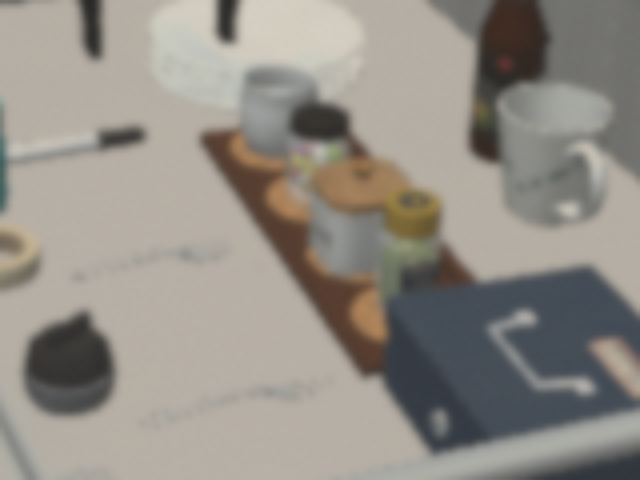

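Both pictures show all four items upright, each on its own disc. From the plates they stand pot, sweet jar, tin, spice jar, with the spice jar next to the box at about (462,212) in the wrist view. Measured positions agree with the discs to within about 2–3 mm, and the gripper is clear.

```bash
python3 -c "from rig import *; print(hand_in())"
```

```text
the job is handed in; nothing more can be done
None
```

The job is handed in: the pot, sweet jar, tin and spice jar stand upright in that order from the plates to the money box, each within about 2–3 mm of its disc's centre, all released, after about 40 s of the 115 s allowed.

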